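Fill the sample turntable and hold its locking collar home

ROBOT

A 6-joint arm with a two-finger parallel gripper is mounted at the origin on the work surface. World frame = base frame: x ahead of the robot, y to its left, z up, the work surface at z = 0. Lengths are in m, angles in rad, forces in N, time in s.
With the tool pointing down it reaches from about 0.4 to 0.825 m from the base axis. Payload 7 kg.
Tool frame: the origin (TCP) lies at the very end of the fingers, on their centre line; the grasp point (between the pads) lies 19 mm behind it; z points along the fingers, y is the line along which they close (so a half turn about z gives the same grasp; the last joint's range is limited). The gripper opens to 88 mm and grips with 3 to 60 N. Pads are 19 mm wide; open, the fingers measure 130 mm over their backs; the gripper's body (78 mm by 193 mm) begins 47 mm behind the grasp point.
Start: joints at [-0.837, 0.359, 0.012, 0, -1.224, -0.288], TCP at [0.291, -0.609, 0.227] pointing down, gripper open.
Joint ranges: [-3.07, 3.07], [-1.43, 2.12], [-1.02, 1.25], [-3.03, 1.67], [-3.05, -0], [-3.03, 3.03]. Speed limits (rad/s): [2.39, 2.39, 3.01, 3.14, 3.14, 3.14].

INTERFACE

Orientations are given as [roll, pitch, yaw] about the fixed x, y, z axes, in that order (R = Rz(yaw) Ry(pitch) Rx(roll)).
In Python, from station import arm gives the robot as it stands. The module is installed in compiled form; this text tells all that it offers.
- The arm moves only by the shell command python3 -m crank 'ROWS' [FORCE]. ROWS is JSON, a list of rows, each an object of numbers: "dx", "dy", "dz": the shift along the world's x, y, z in m; "twist": the turn about the world's z in degrees; "grip": the opening, from -1 (shut) to 1 (fully open). A call has exactly 5 rows; each row is the pose to reach, as a shift and turn from the pose commanded when the call began; what a row does not reach only later rows make up. A row lasts 1/12 s, in which the tool goes at most 41.7 mm and 7.16 degrees, less where a joint would pass 70% of its speed; a pose out of reach is approached as far as the arm can. A call with a gripper value outside its range is refused whole. The fingers move at their own pace and stop on an object; FORCE is the grip in N (left out, the last holds). Time passes only in rows, so rows that repeat a pose let the fingers close, or fill a call up. It gives the time, the measured TCP pose, the force, the opening and the grip force at its end, in the units of the state.
- arm.get_state(): the state, without advancing time (a new reading comes with each control period).
- arm.grab_frame(name): name is "scene" or "top"; returns the picture (480x640x3 uint8, red, green, blue); there is no depth.
- arm.get_calibration(name): a dict with "fx", "fy", "cx", "cy" (pixels), "cam_to_world" (4x4, takes a point from camera to world coordinates). Camera axes: x right, y down, z forward; pixel columns grow to the right and rows downward; lengths in m; the calibration is good to about 2 mm. A picture is of the moment at which its call begins. get_calibration takes no time and is no camera call.
- arm.job_done(): hands the job in; it is judged then, once.
The state is a dict: "t": time; "q": joint angles; "qd": joint speeds; "joint_efforts": joint torques, N m; "eef_pos": TCP position; "ee_rot": TCP orientation; "force": force on the tool from outside, world axes, zero at the start; "moment": the same for the moment, N m; "width": finger opening in m; "gripper_force": force on a finger pad.
Only numpy, scipy, OpenCV 4.12 (cv2) and the standard library are available. Lean on these libraries where they do the work, as an engineer would, in place of code of your own. Each camera call takes 0.05 s, during which the arm holds its last target. There are 200 camera calls.

TASK

Put a spare vial from the orange rack into each empty place of the sample turntable, leaving the vials already there, and everything else on the bench, as they are. Then turn the knurled collar in the middle until its keyways drop over the pins, and push it fully home against its spring. Finish still holding it down there, so that I can tighten its grub screw.

Things in the scene. Friction and masses are not known exactly. Their poses are not given: they have to be found in the camera images.
- carousel: White round plate of a sample turntable, 224 mm across, 12 mm thick; braked, it does not turn. Origin on its axis at the plate's underside, 55 mm above the bench; z up, any yaw. Six blue vial cups stand on it, 60 degrees apart on a circle of 85 mm radius, and in the middle a drive hub 44 mm across, 50 mm high, with the locking collar on top. The cream housing below is 250 x 250 mm.
- collar: Loose steel locking collar, 44 mm tall, closed top, about 0.15 kg; below 48 mm across with an orange band, on top a dark knurled head 50 mm across. Origin: centre of its underside, z up. Inside are three hidden keyways, 120 degrees apart, 8 mm wide. At the start it sits on the drive spindle (1 mm play), resting on three 5 mm pins, its underside 10 mm above where it is when fully home.
- collar_grip (a point): Point on the collar's axis at mid height of its knurled head (head 16 mm high, from 28 to 44 mm above the underside; this point at 36 mm). Turn the head clockwise seen from above under light downward pressure (5 to 15 N): after 15 to 80 degrees a keyway comes over each pin (some 6 degrees of play either way) and the collar can go down.
- collar_home (a point): Fixed point on the hub axis, 57 mm above the carousel's origin: where the collar's underside centre is when fully home, on a solid stop. With the keyways over the pins the collar drops 4 mm onto a brass spring ring; the last 6 mm go against that spring (2 N rising to 7 N). Let go, it rises those 6 mm again.
- spring_ring (a joint): Spring ring under the collar: how far it is pressed down, in m. 0 = up, as at the start; 0.006 = collar fully home.
- rack: Orange spares rack on the bench, a block 140 x 140 x 45 mm with four round holes of 33 mm at +-33 mm in its x and y from its centre, their floors 8 mm above the bench. Origin at the centre of its underside, z up. Fixed. It holds the three spare vials; one hole is empty. (Fixed equipment stands along the far edge of the bench and both sides; the tallest, a meter with an electrode arm 310 mm high, at the far right corner.)
- pocket0 (a point): Centre of the inner floor of vial place 0 of the carousel (73 mm above the bench): a round blue cup, 34 mm inside, its rim 36 mm above this point, 40 mm outside. Four of the six places hold a vial, two are empty; which ones differs each time.
- pocket1 (a point): Centre of the inner floor of vial place 1 of the carousel (73 mm above the bench): a round blue cup, 34 mm inside, its rim 36 mm above this point, 40 mm outside. Four of the six places hold a vial, two are empty; which ones differs each time.
- pocket2 (a point): Centre of the inner floor of vial place 2 of the carousel (73 mm above the bench): a round blue cup, 34 mm inside, its rim 36 mm above this point, 40 mm outside. Four of the six places hold a vial, two are empty; which ones differs each time.
- pocket3 (a point): Centre of the inner floor of vial place 3 of the carousel (73 mm above the bench): a round blue cup, 34 mm inside, its rim 36 mm above this point, 40 mm outside. Four of the six places hold a vial, two are empty; which ones differs each time.
- pocket4 (a point): Centre of the inner floor of vial place 4 of the carousel (73 mm above the bench): a round blue cup, 34 mm inside, its rim 36 mm above this point, 40 mm outside. Four of the six places hold a vial, two are empty; which ones differs each time.
- pocket5 (a point): Centre of the inner floor of vial place 5 of the carousel (73 mm above the bench): a round blue cup, 34 mm inside, its rim 36 mm above this point, 40 mm outside. Four of the six places hold a vial, two are empty; which ones differs each time.
- vial0: Capped amber sample vial, 85 mm tall: glass 27 mm across, white cap 28 mm across from 65 to 85 mm up, about 50 g. Origin at the centre of its underside, z up. Stands in one of the carousel's places.
- vial1: Capped amber sample vial, 85 mm tall: glass 27 mm across, white cap 28 mm across from 65 to 85 mm up, about 50 g. Origin at the centre of its underside, z up. Stands in one of the carousel's places.
- vial2: Capped amber sample vial, 85 mm tall: glass 27 mm across, white cap 28 mm across from 65 to 85 mm up, about 50 g. Origin at the centre of its underside, z up. Stands in one of the carousel's places.
- vial3: Capped amber sample vial, 85 mm tall: glass 27 mm across, white cap 28 mm across from 65 to 85 mm up, about 50 g. Origin at the centre of its underside, z up. Stands in one of the carousel's places.
- vial4: Capped amber sample vial, 85 mm tall: glass 27 mm across, white cap 28 mm across from 65 to 85 mm up, about 50 g. Origin at the centre of its underside, z up. Spare: stands in a hole of the orange rack.
- vial5: Capped amber sample vial, 85 mm tall: glass 27 mm across, white cap 28 mm across from 65 to 85 mm up, about 50 g. Origin at the centre of its underside, z up. Spare: stands in a hole of the orange rack.
- vial6: Capped amber sample vial, 85 mm tall: glass 27 mm across, white cap 28 mm across from 65 to 85 mm up, about 50 g. Origin at the centre of its underside, z up. Spare: stands in a hole of the orange rack.
- buffer_red: White bottle, red cap, 54 mm across, 105 mm tall, origin at the centre of its underside. Bystander.
- buffer_green: White bottle, green cap, 54 mm across, 105 mm tall, origin at the centre of its underside. Bystander.
- beaker: Empty glass beaker, 72 mm across, 92 mm tall, origin at the centre of its underside. Bystander.
- phone: Phone lying flat, 75 x 155 x 9 mm, origin at the centre of its underside. Bystander.
Mind the look-alikes: they are no part of the job. Leave any blue or purple look-alike of the vial4 alone.

How it is judged:
By the outcome, as a careful person would: the job done as asked, in the order asked, and still so for the second after the job is handed in, while the arm keeps its last pose, push and grip.
It also fails if it takes over 67 s, if anything falls off the work surface, if the arm or the gripper's body presses on something with over 40 N, if the wrist force passes 120 N, or if a joint passes its speed limit or range.

## Working session

There is one attempt and no reset: what is moved stays moved. The work goes in short steps, Python scripts to look and compute and a shell command to move; the robot and the scene stay as the last step left them, time stands still between calls to the robot, and variables do not carry over. Pictures are saved under pics/ and viewed, at most 10 in all, crops included, and the job is handed in when it is done.

```bash
mkdir -p pics; python3 - <<'E'
from station import arm
import cv2,numpy as np
for n in("scene","top"):
    cv2.imwrite(f"pics/{n}0.png",arm.grab_frame(n)[...,::-1])
    c=arm.get_calibration(n);print(n,c["fx"],c["cx"],c["cy"],np.round(c["cam_to_world"],3).tolist())
s=arm.get_state();print(s)
E
```

```text
scene 531.8629667398205 310.8732461816905 244.79074052964657 [[0.309, 0.561, -0.768, 1.318], [0.951, -0.189, 0.244, -0.28], [-0.008, -0.806, -0.592, 0.764], [0.0, 0.0, 0.0, 1.0]]
top 473.0771870021792 326.5492079483641 242.32338922181987 [[0.028, -0.997, 0.073, 0.431], [-1.0, -0.027, 0.012, -0.056], [-0.01, -0.073, -0.997, 1.126], [0.0, 0.0, 0.0, 1.0]]
{'t': 0.1, 'q': array([-8.36900591e-01,  3.59322077e-01,  1.11774908e-02, -3.46635297e-04,
       -1.22409401e+00, -2.88096720e-01]), 'qd': array([-0.00053878, -0.00226932,  0.00323042,  0.00079267,  0.00101085,
        0.00086262]), 'joint_efforts': array([-2.49809134e-03, -5.84161270e+01,  2.93755549e+01,  7.01563999e+00,
        1.02069491e-02, -6.63121159e-05]), 'eef_pos': array([ 0.29084928, -0.60864835,  0.22571686]), 'ee_rot': array([ 3.14011723e+00, -9.73835760e-05, -2.69591159e+00]), 'force': array([-0.20680236, -0.61511107, -0.3136811 ]), 'moment': array([0.04261346, 0.03098742, 0.00471942]), 'gripper_force': 0.0, 'width': 0.08739521475651087}
```

View pics/top0.png

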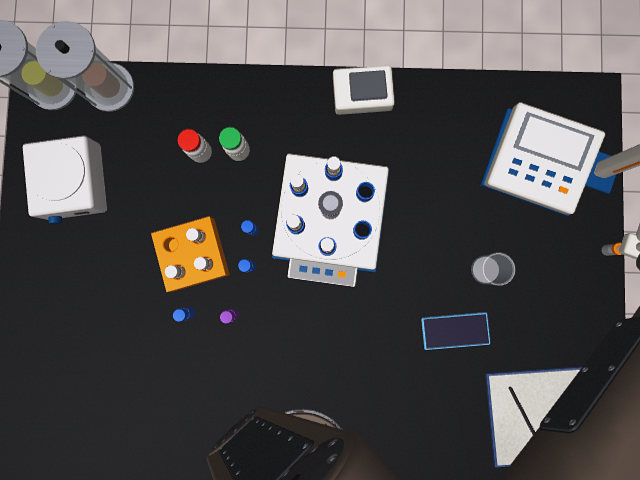

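View pics/scene0.png

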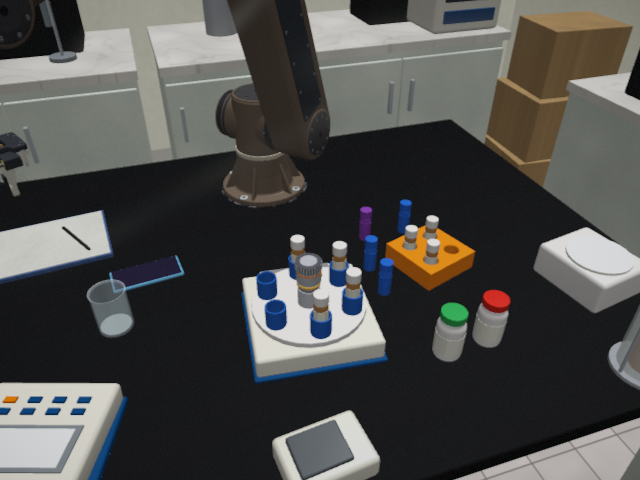

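The top view shows the empty cups at (366,191) and (363,230) and the collar at (330,204). The spare caps are at (195,235), (203,264) and (173,272). The blue and purple look-alikes stand near the rack.

```bash
cat >h.py <<'E'
import cv2,numpy as np
from station import arm
def ray(n,u,v,z):
    c=arm.get_calibration(n);T=np.array(c["cam_to_world"])
    d=T[:3,:3]@np.array([(u-c["cx"])/c["fx"],(v-c["cy"])/c["fy"],1]);o=T[:3,3]
    return (o+d*(z-o[2])/d[2])[:2]
def blobs(m,a0,a1):
    k,l,s,c=cv2.connectedComponentsWithStats(m.astype(np.uint8))
    return [(c[i],s[i]) for i in range(1,k) if a0<s[i][4]<a1]
def proj(n,p):
    c=arm.get_calibration(n);T=np.linalg.inv(np.array(c["cam_to_world"]));q=T[:3,:3]@np.array(p)+T[:3,3]
    return c["fx"]*q[0]/q[2]+c["cx"],c["fy"]*q[1]/q[2]+c["cy"]
E
python3 - <<'E'
from h import *
im=cv2.imread("pics/top0.png");h=cv2.cvtColor(im,cv2.COLOR_BGR2HSV)
w=(h[...,1]<60)&(h[...,2]>150)
for c,s in blobs(w[215:290,150:230],20,400): u,v=c[0]+150,c[1]+215;print("cap",u,v,s[2:],ray("top",u,v,.088))
o=(h[...,0]>8)&(h[...,0]<25)&(h[...,1]>150)&(h[...,2]>140)
o[:,240:]=0
cn=max(cv2.findContours(o.astype(np.uint8),0,1)[0],key=cv2.contourArea);r=cv2.minAreaRect(cn);print(r,ray("top",*r[0],.045))
b=(h[...,0]>100)&(h[...,0]<128)&(h[...,1]>130)
for c,s in blobs(b[170:262,275:385],15,900): u,v=c[0]+275,c[1]+170;print("blue",u,v,s,ray("top",u,v,.109))
crop=cv2.resize(im[145:295,150:400],None,fx=3.2,fy=3.2,interpolation=cv2.INTER_CUBIC);cv2.imwrite("pics/crop.png",crop)
E
```

```text
cap 191.74576271186442 234.26271186440678 [ 12  12 118] [0.51639972 0.25491444]
cap 199.69747899159665 262.96638655462186 [ 12  13 119] [0.45357073 0.23426359]
cap 170.55833333333334 271.375 [ 12  12 120] [0.43332264 0.2975698 ]
((187.67926025390625, 253.87738037109375), (61.12544250488281, 62.08696746826172), 74.05460357666016) [0.47455836 0.27493401]
blue 333.4935064935065 175.4025974025974 [50  0 18 10 77] [ 0.65170006 -0.05455826]
blue 300.13483146067415 189.6629213483146 [15  8 18 18 89] [0.61840418 0.017094  ]
blue 365.11042944785277 190.840490797546 [ 82  12  18  19 163] [ 0.61954105 -0.12409216]
blue 297.43835616438355 226.75342465753425 [11 46 19 17 73] [0.53722024 0.02030125]
blue 362.4166666666667 229.18939393939394 [ 79  51  18  18 132] [ 0.53575288 -0.12015218]
blue 326.8235294117647 248.3529411764706 [44 68 17 17 68] [ 0.4922141  -0.04453159]
blue 282.03125 258.4375 [ 0 87 15  4 32] [0.46781476 0.05122362]
```

View pics/crop.png

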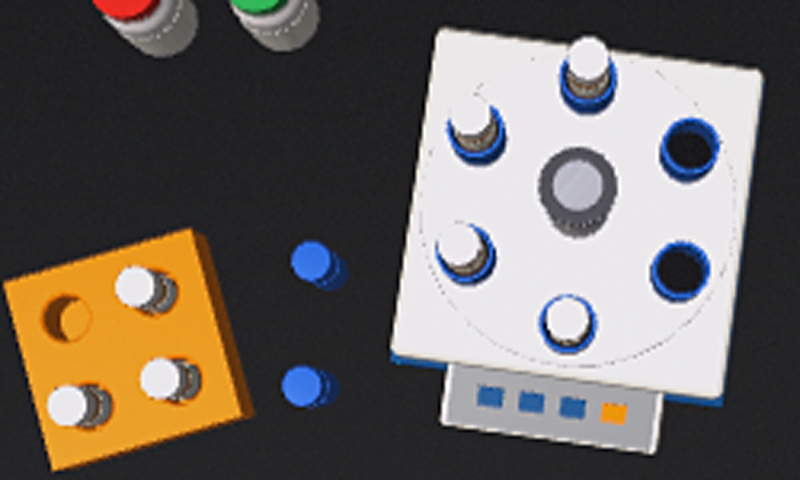

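The enlarged crop confirms it. Places at crop (690,148) and (680,270) are empty, the collar head is at (578,185), and the three spare caps and the free rack hole are clear. I'll make one cross-check with the scene view.

```bash
python3 - <<'E'
from h import *
T=cv2.imread("pics/top0.png");S=cv2.imread("pics/scene0.png")
A=ray("top",365.5,191,.109);B=ray("top",362.5,229.5,.109)
d=(B-A)/np.linalg.norm(B-A);n=np.array([-d[1],d[0]]);n*=np.sign(n[1])
C=(A+B)/2+n*.0736;print("A",A,"B",B,np.linalg.norm(A-B),"C",C,"collar",ray("top",330.6,203.1,.166))
h=cv2.cvtColor(S,cv2.COLOR_BGR2HSV)
b=(h[...,0]>100)&(h[...,0]<128)&(h[...,1]>130)
for c,s in blobs(b[265:340,250:300],40,900): print("scene cup bbox",s+[250,265,0,0,0])
for p in(A,B):
    t=np.linspace(0,2*np.pi,60);q=np.array([proj("scene",[p[0]+.02*np.cos(a),p[1]+.02*np.sin(a),.109]) for a in t]);print("pred rim",q.min(0),q.max(0))
t=np.linspace(0,2*np.pi,60)
q=np.array([proj("scene",[C[0]+.025*np.cos(a),C[1]+.025*np.sin(a),.166]) for a in t]);print("pred head rim",q.min(0),q.max(0))
V=cv2.cvtColor(S,cv2.COLOR_BGR2GRAY);
for r in(262,266,270):print(V[r,285:335].tolist())
w=(h[...,1]<60)&(h[...,2]>150)
for c,s in blobs(w[210:265,398:445],15,400):print("scene cap",c+[398,210],s[4])
for p in([.5164,.2549],[.4536,.2343]):print(proj("scene",p+[.085]))
print("rack orange top check", [proj("scene",[.4746,.2749,.045])])
E
```

```text
A [ 0.61921342 -0.12494473] B [ 0.53508446 -0.12034713] 0.08425449884623112 C [ 0.58116515 -0.04915559] collar [ 0.58174377 -0.05029286]
scene cup bbox [288 265   8  14  71]
scene cup bbox [256 271  21  29 483]
scene cup bbox [265 300  21  30 538]
pred rim [264.92377484 296.66645812] [287.05580092 311.73052602]
pred rim [256.68317086 268.92520755] [277.41068921 282.12745479]
pred head rim [295.51271338 250.59187887] [322.72691829 267.28540009]
[24, 25, 23, 32, 48, 63, 81, 102, 114, 110, 96, 89, 90, 89, 102, 163, 182, 182, 182, 183, 184, 183, 184, 185, 185, 184, 183, 182, 183, 183, 182, 156, 108, 89, 90, 91, 98, 69, 41, 50, 69, 75, 66, 41, 31, 72, 72, 100, 114, 118]
[24, 22, 24, 29, 38, 44, 44, 43, 45, 69, 81, 100, 92, 84, 87, 89, 88, 89, 89, 98, 108, 120, 125, 124, 123, 115, 111, 100, 92, 90, 87, 88, 85, 83, 83, 89, 95, 143, 158, 148, 147, 155, 160, 157, 118, 83, 71, 97, 114, 119]
[218, 219, 219, 185, 105, 44, 45, 46, 44, 46, 63, 84, 79, 86, 69, 82, 82, 72, 96, 78, 64, 87, 74, 80, 88, 67, 78, 85, 63, 82, 81, 70, 76, 75, 76, 86, 174, 212, 219, 219, 219, 219, 219, 201, 135, 42, 42, 46, 57, 66]
scene cap [432.36231884 218.56521739] 69
scene cap [411.50684932 228.10958904] 73
scene cap [433. 242.] 85
(np.float64(434.38276910268144), np.float64(243.4756805504554))
(np.float64(412.50435339784076), np.float64(229.53982217754114))
rack orange top check [(np.float64(431.0231220613483), np.float64(245.75118321708888))]
```

```bash

python3 -m crank '[{"dx":0.009,"dy":0.0346,"dz":0.005,"twist":0,"grip":0.1},{"dx":0.018,"dy":0.0692,"dz":0.01,"twist":0,"grip":0.1},{"dx":0.027,"dy":0.1038,"dz":0.015,"twist":-2,"grip":0.1},{"dx":0.036,"dy":0.1384,"dz":0.02,"twist":-4,"grip":0.1},{"dx":0.045,"dy":0.173,"dz":0.02,"twist":-7.5,"grip":0.1}]' 15
python3 -m crank '[{"dx":0.009,"dy":0.0346,"dz":0,"twist":0,"grip":0.1},{"dx":0.018,"dy":0.0692,"dz":0,"twist":0,"grip":0.1},{"dx":0.027,"dy":0.1038,"dz":0,"twist":0,"grip":0.1},{"dx":0.036,"dy":0.1384,"dz":0,"twist":0,"grip":0.1},{"dx":0.045,"dy":0.173,"dz":0,"twist":0,"grip":0.1}]'
python3 -m crank '[{"dx":0.009,"dy":0.0346,"dz":0,"twist":0,"grip":0.1},{"dx":0.018,"dy":0.0692,"dz":0,"twist":0,"grip":0.1},{"dx":0.027,"dy":0.1038,"dz":0,"twist":0,"grip":0.1},{"dx":0.036,"dy":0.1384,"dz":0,"twist":0,"grip":0.1},{"dx":0.045,"dy":0.173,"dz":0,"twist":0,"grip":0.1}]'
```

```text
t: 0.52
eef_pos: [0.3362, -0.4348, 0.2471]
ee_rot: [-3.141, 0.0, -2.828]
force: [1.8, 0.4, 0.2]
width: 0.0598
gripper_force: 0.0
t: 0.93
eef_pos: [0.3808, -0.2613, 0.2464]
ee_rot: [3.141, 0.0, -2.827]
force: [1.4, -0.7, 0.6]
width: 0.048
gripper_force: 0.0
t: 1.35
eef_pos: [0.4258, -0.0883, 0.2466]
ee_rot: [3.141, 0.0, -2.827]
force: [1.1, -0.9, 0.5]
width: 0.048
gripper_force: 0.0
```

```bash

python3 -m crank '[{"dx":0.009,"dy":0.0346,"dz":0,"twist":0,"grip":0.1},{"dx":0.018,"dy":0.0692,"dz":0,"twist":0,"grip":0.1},{"dx":0.027,"dy":0.1038,"dz":0,"twist":0,"grip":0.1},{"dx":0.036,"dy":0.1384,"dz":0,"twist":0,"grip":0.1},{"dx":0.045,"dy":0.173,"dz":0,"twist":0,"grip":0.1}]'
python3 -m crank '[{"dx":0.009,"dy":0.0346,"dz":0,"twist":0,"grip":0.1},{"dx":0.018,"dy":0.0692,"dz":0,"twist":0,"grip":0.1},{"dx":0.027,"dy":0.1038,"dz":0,"twist":0,"grip":0.1},{"dx":0.036,"dy":0.1384,"dz":0,"twist":0,"grip":0.1},{"dx":0.0456,"dy":0.1702,"dz":0,"twist":0,"grip":0.1}]'
python3 -m crank '[{"dx":0,"dy":0,"dz":-0.03,"twist":0,"grip":0.1},{"dx":0,"dy":0,"dz":-0.06,"twist":0,"grip":0.1},{"dx":0,"dy":0,"dz":-0.08,"twist":0,"grip":0.1},{"dx":0,"dy":0,"dz":-0.1,"twist":0,"grip":0.1},{"dx":0,"dy":0,"dz":-0.12,"twist":0,"grip":0.1}]'
python3 - <<'E'
from h import *
for n in("scene","top"):
    cv2.imwrite(f"pics/{n}1.png",arm.grab_frame(n)[...,::-1])
a=cv2.imread("pics/scene1.png")[170:290,340:500];b=cv2.imread("pics/top1.png")[190:310,130:290]
cv2.imwrite("pics/c1.png",cv2.resize(np.hstack([a,b]),None,fx=2.5,fy=2.5))
E
```

```text
t: 1.77
eef_pos: [0.4708, 0.0848, 0.2465]
ee_rot: [3.141, 0.0, -2.826]
force: [1.7, -0.9, -0.7]
width: 0.048
gripper_force: 0.0
t: 2.18
eef_pos: [0.5165, 0.2552, 0.2462]
ee_rot: [-3.142, -0.0, -2.826]
force: [1.1, 0.1, -0.4]
width: 0.0486
gripper_force: 0.0
t: 2.6
eef_pos: [0.5162, 0.253, 0.1251]
ee_rot: [-3.141, -0.001, -2.827]
force: [0.2, 1.2, -0.2]
width: 0.0484
gripper_force: 0.0
```

View pics/c1.png

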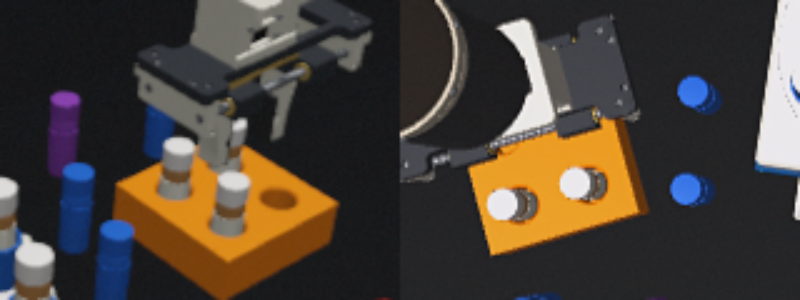

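The scene view (left) shows the fingers straddling the spare nearest the camera, still above its cap. The top view (right) shows the other two spares clear of the fingers.

```bash

python3 -m crank '[{"dx":0,"dy":0,"dz":-0.02,"twist":0,"grip":0.1},{"dx":0,"dy":0,"dz":-0.04,"twist":0,"grip":0.1},{"dx":0,"dy":0,"dz":-0.06,"twist":0,"grip":0.1},{"dx":0,"dy":0,"dz":-0.06,"twist":0,"grip":-0.6},{"dx":0,"dy":0,"dz":-0.06,"twist":0,"grip":-0.6}]' 15
python3 -m crank '[{"dx":0,"dy":0,"dz":0,"twist":0,"grip":-0.6},{"dx":0,"dy":0,"dz":0,"twist":0,"grip":-0.6},{"dx":0,"dy":0,"dz":0,"twist":0,"grip":-0.6},{"dx":0,"dy":0,"dz":0.01,"twist":0,"grip":-0.6},{"dx":0,"dy":0,"dz":0.03,"twist":0,"grip":-0.6}]'
```

```text
t: 3.12
eef_pos: [0.5167, 0.253, 0.067]
ee_rot: [-3.141, -0.001, -2.827]
force: [0.3, 0.1, 0.8]
width: 0.0396
gripper_force: 0.0
t: 3.53
eef_pos: [0.5154, 0.2522, 0.0959]
ee_rot: [-3.14, -0.003, -2.827]
force: [0.4, -0.1, -0.5]
width: 0.0276
gripper_force: 15.0
```

```bash

python3 -m crank '[{"dx":0,"dy":0,"dz":0.035,"twist":0,"grip":-0.6},{"dx":0,"dy":0,"dz":0.07,"twist":0,"grip":-0.6},{"dx":0,"dy":0,"dz":0.1,"twist":0,"grip":-0.6},{"dx":0,"dy":0,"dz":0.13,"twist":0,"grip":-0.6},{"dx":0,"dy":0,"dz":0.155,"twist":0,"grip":-0.6}]'
python3 -m crank '[{"dx":0.01,"dy":-0.036,"dz":0,"twist":0,"grip":-0.6},{"dx":0.02,"dy":-0.072,"dz":0,"twist":0,"grip":-0.6},{"dx":0.03,"dy":-0.108,"dz":0,"twist":0,"grip":-0.6},{"dx":0.04,"dy":-0.145,"dz":0,"twist":0,"grip":-0.6},{"dx":0.05,"dy":-0.182,"dz":0,"twist":0,"grip":-0.6}]'
python3 -m crank '[{"dx":0.01,"dy":-0.037,"dz":0,"twist":0,"grip":-0.6},{"dx":0.02,"dy":-0.074,"dz":0,"twist":0,"grip":-0.6},{"dx":0.03,"dy":-0.111,"dz":0,"twist":0,"grip":-0.6},{"dx":0.042,"dy":-0.148,"dz":0,"twist":0,"grip":-0.6},{"dx":0.048,"dy":-0.18,"dz":0,"twist":0,"grip":-0.6}]'
python3 -m crank '[{"dx":0.005,"dy":-0.0155,"dz":-0.02,"twist":0,"grip":-0.6},{"dx":0.005,"dy":-0.0155,"dz":-0.05,"twist":0,"grip":-0.6},{"dx":0.005,"dy":-0.0155,"dz":-0.07,"twist":0,"grip":-0.6},{"dx":0.005,"dy":-0.0155,"dz":-0.07,"twist":0,"grip":-0.6},{"dx":0.005,"dy":-0.0155,"dz":-0.07,"twist":0,"grip":-0.6}]'
python3 - <<'E'
from h import *
for n in("scene","top"):
    cv2.imwrite(f"pics/{n}2.png",arm.grab_frame(n)[...,::-1])
s=arm.get_state();p=s["eef_pos"];print(p)
a=cv2.imread("pics/scene2.png")[220:340,210:370];b=cv2.imread("pics/top2.png")[140:260,270:430]
cv2.imwrite("pics/c2.png",cv2.resize(np.hstack([a,b]),None,fx=2.5,fy=2.5,interpolation=cv2.INTER_CUBIC))
h=cv2.cvtColor(cv2.imread("pics/scene2.png"),cv2.COLOR_BGR2HSV)
for y in (p[2]-.058,p[2]-.05):print("pred vial axis",y,proj("scene",[p[0],p[1],y]))
print("pred cup",proj("scene",[.6195,-.1245,.109]))
E
```

```text
t: 3.95
eef_pos: [0.5167, 0.2531, 0.2555]
ee_rot: [3.141, 0.003, -2.827]
force: [0.5, 0.4, -0.4]
width: 0.0279
gripper_force: 15.0
t: 4.37
eef_pos: [0.5665, 0.0696, 0.2532]
ee_rot: [3.141, 0.001, -2.826]
force: [1.0, 0.8, -0.8]
width: 0.0275
gripper_force: 15.0
t: 4.78
eef_pos: [0.615, -0.1113, 0.2528]
ee_rot: [-3.141, 0.001, -2.827]
force: [-0.2, 0.5, -0.1]
width: 0.0279
gripper_force: 15.0
t: 5.2
eef_pos: [0.6191, -0.1246, 0.1819]
ee_rot: [3.142, -0.002, -2.827]
force: [0.4, 0.5, -0.2]
width: 0.0272
gripper_force: 15.0
[ 0.62065944 -0.12422146  0.18393989]
pred vial axis 0.12593989093139285 (np.float64(276.1533336212521), np.float64(297.493635992297))
pred vial axis 0.13393989093139286 (np.float64(275.9426394934889), np.float64(294.1340211709275))
pred cup (np.float64(276.27769572668166), np.float64(304.1170054840562))
```

View pics/c2.png

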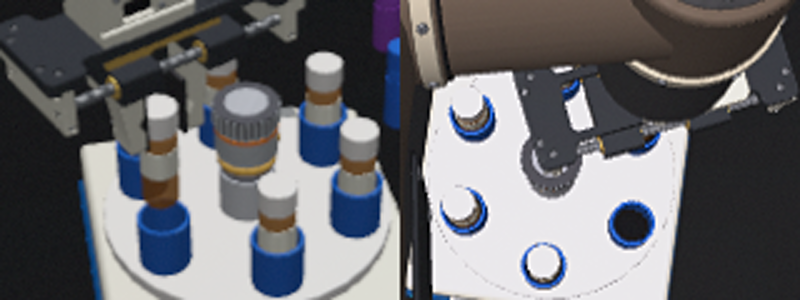

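```bash
python3 - <<'E'
from h import *
a=cv2.imread("pics/scene2.png")[255:335,245:305];b=cv2.imread("pics/scene0.png")[255:335,245:305]
cv2.imwrite("pics/c3.png",cv2.resize(np.hstack([a,b]),None,fx=6.6,fy=6.6,interpolation=cv2.INTER_CUBIC))
E
```

```text
(no output)
```

View pics/c3.png

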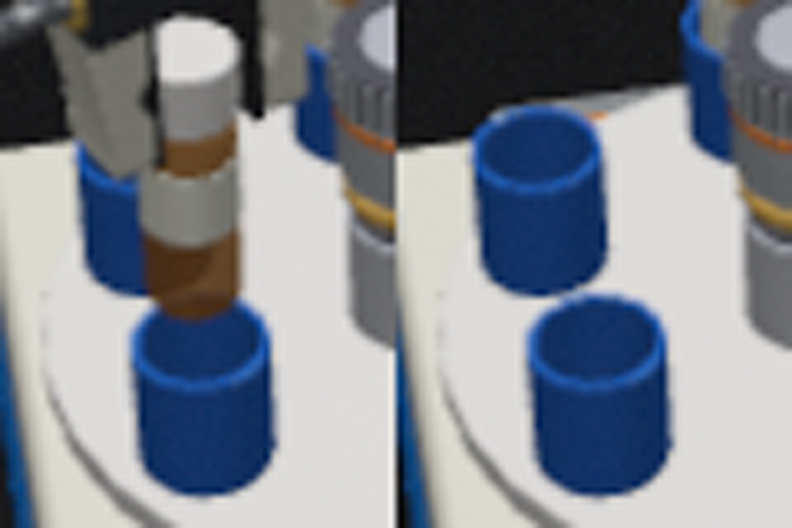

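The enlargement shows cup rim A centred at scene px (275.5,307.0). The held vial's bottom is centred near (274.2,298.6) and it leans slightly, about 5 mm short in x. I'll correct that while lowering and watch the force.

```bash

python3 -m crank '[{"dx":0.005,"dy":0.0,"dz":0,"twist":0,"grip":-0.6},{"dx":0.005,"dy":0.0,"dz":-0.005,"twist":0,"grip":-0.6},{"dx":0.005,"dy":0.0,"dz":-0.01,"twist":0,"grip":-0.6},{"dx":0.005,"dy":0.0,"dz":-0.012,"twist":0,"grip":-0.6},{"dx":0.005,"dy":0.0,"dz":-0.012,"twist":0,"grip":-0.6}]'
python3 - <<'E'
from h import *
cv2.imwrite("pics/scene3.png",arm.grab_frame("scene")[...,::-1])
a=cv2.imread("pics/scene3.png")[255:335,245:305]
cv2.imwrite("pics/c4.png",cv2.resize(a,None,fx=6.6,fy=6.6,interpolation=cv2.INTER_CUBIC))
for x in(.6195,.6245): print(proj("scene",[x,-.1245,.111]))
E
```

```text
t: 5.72
eef_pos: [0.6241, -0.1242, 0.1688]
ee_rot: [3.141, -0.001, -2.827]
force: [-1.2, 0.2, 0.1]
width: 0.0274
gripper_force: 15.0
(np.float64(276.22596443229287), np.float64(303.2978405728793))
(np.float64(276.94440676314446), np.float64(305.09070057820253))
```

View pics/c4.png

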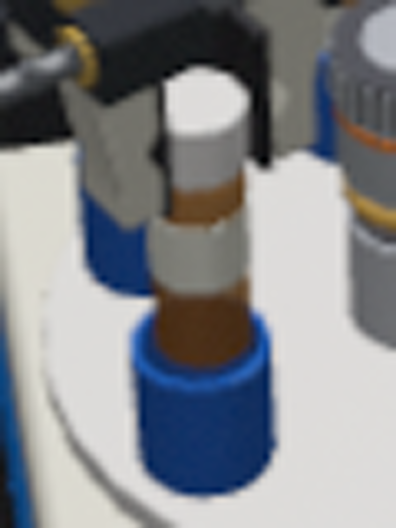

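The vial's bottom is now over the cup opening, with its bottom edge at crop (203,368) and the front rim at about (202,380). One or two mm more in x and it can go down.

```bash

python3 -m crank '[{"dx":0.0015,"dy":0,"dz":-0.002,"twist":0,"grip":-0.6},{"dx":0.0015,"dy":0,"dz":-0.005,"twist":0,"grip":-0.6},{"dx":0.0015,"dy":0,"dz":-0.008,"twist":0,"grip":-0.6},{"dx":0.0015,"dy":0,"dz":-0.012,"twist":0,"grip":-0.6},{"dx":0.0015,"dy":0,"dz":-0.012,"twist":0,"grip":-0.6}]'
python3 -m crank '[{"dx":0,"dy":0,"dz":-0.003,"twist":0,"grip":-0.6},{"dx":0,"dy":0,"dz":-0.007,"twist":0,"grip":-0.6},{"dx":0,"dy":0,"dz":-0.01,"twist":0,"grip":-0.6},{"dx":0,"dy":0,"dz":-0.013,"twist":0,"grip":-0.6},{"dx":0,"dy":0,"dz":-0.013,"twist":0,"grip":-0.6}]'
```

```text
t: 6.18
eef_pos: [0.6255, -0.1243, 0.1563]
ee_rot: [3.141, -0.001, -2.827]
force: [-1.3, -0.4, -0.8]
width: 0.0274
gripper_force: 15.0
t: 6.6
eef_pos: [0.6258, -0.1243, 0.1437]
ee_rot: [3.141, -0.001, -2.827]
force: [0.1, -0.7, -1.1]
width: 0.0278
gripper_force: 15.0
```

```bash

python3 -m crank '[{"dx":0,"dy":0,"dz":-0.003,"twist":0,"grip":-0.6},{"dx":0,"dy":0,"dz":-0.006,"twist":0,"grip":-0.6},{"dx":0,"dy":0,"dz":-0.009,"twist":0,"grip":-0.6},{"dx":0,"dy":0,"dz":-0.011,"twist":0,"grip":-0.6},{"dx":0,"dy":0,"dz":-0.011,"twist":0,"grip":-0.6}]'
python3 -m crank '[{"dx":0,"dy":0,"dz":0,"twist":0,"grip":0.1},{"dx":0,"dy":0,"dz":0,"twist":0,"grip":0.1},{"dx":0,"dy":0,"dz":0,"twist":0,"grip":0.1},{"dx":0,"dy":0,"dz":0,"twist":0,"grip":0.1},{"dx":0,"dy":0,"dz":0.015,"twist":0,"grip":0.1}]'
python3 -m crank '[{"dx":0,"dy":0,"dz":0.025,"twist":0,"grip":0.1},{"dx":0,"dy":0,"dz":0.05,"twist":0,"grip":0.1},{"dx":0,"dy":0,"dz":0.08,"twist":0,"grip":0.1},{"dx":-0.01,"dy":0.036,"dz":0.1,"twist":0,"grip":0.1},{"dx":-0.02,"dy":0.072,"dz":0.1,"twist":0,"grip":0.1}]'
```

```text
t: 7.02
eef_pos: [0.6261, -0.1244, 0.1334]
ee_rot: [-3.141, -0.0, -2.827]
force: [-1.4, -0.7, -0.2]
width: 0.0277
gripper_force: 15.0
t: 7.43
eef_pos: [0.6245, -0.1241, 0.1459]
ee_rot: [3.14, -0.004, -2.827]
force: [-0.2, -0.1, -1.1]
width: 0.0473
gripper_force: 0.0
t: 7.85
eef_pos: [0.6084, -0.053, 0.2534]
ee_rot: [-3.139, 0.007, -2.83]
force: [1.7, 1.3, 0.5]
width: 0.0482
gripper_force: 0.0
```

```bash

python3 -m crank '[{"dx":-0.018,"dy":0.034,"dz":0,"twist":0,"grip":0.1},{"dx":-0.036,"dy":0.068,"dz":0,"twist":0,"grip":0.1},{"dx":-0.054,"dy":0.102,"dz":0,"twist":0,"grip":0.1},{"dx":-0.072,"dy":0.136,"dz":0,"twist":0,"grip":0.1},{"dx":-0.09,"dy":0.17,"dz":0,"twist":0,"grip":0.1}]'
python3 -m crank '[{"dx":-0.018,"dy":0.034,"dz":0,"twist":0,"grip":0.1},{"dx":-0.036,"dy":0.068,"dz":-0.01,"twist":0,"grip":0.1},{"dx":-0.054,"dy":0.1,"dz":-0.03,"twist":0,"grip":0.1},{"dx":-0.0625,"dy":0.1166,"dz":-0.06,"twist":0,"grip":0.1},{"dx":-0.0625,"dy":0.1166,"dz":-0.09,"twist":0,"grip":0.1}]'
python3 -m crank '[{"dx":0,"dy":0,"dz":0,"twist":0,"grip":0.1},{"dx":0,"dy":0,"dz":-0.02,"twist":0,"grip":0.1},{"dx":0,"dy":0,"dz":-0.04,"twist":0,"grip":0.1},{"dx":0,"dy":0,"dz":-0.04,"twist":0,"grip":0.1},{"dx":0,"dy":0,"dz":-0.04,"twist":0,"grip":0.1}]'
python3 - <<'E'
from h import *
for n in("scene","top"):
    cv2.imwrite(f"pics/{n}4.png",arm.grab_frame(n)[...,::-1])
a=cv2.imread("pics/scene4.png")[190:290,370:460];b=cv2.imread("pics/scene4.png")[210:350,240:366];b=cv2.resize(b,(90,100))
cv2.imwrite("pics/c5.png",cv2.resize(np.hstack([a,b]),None,fx=4.4,fy=4.4,interpolation=cv2.INTER_CUBIC))
p=arm.get_state()["eef_pos"];print(p,proj("scene",p),proj("scene",[.4536,.2343,.093]))
E
```

```text
t: 8.27
eef_pos: [0.5151, 0.1191, 0.2489]
ee_rot: [3.141, 0.001, -2.827]
force: [0.4, 0.4, 0.9]
width: 0.0484
gripper_force: 0.0
t: 8.68
eef_pos: [0.4528, 0.2379, 0.1589]
ee_rot: [3.139, 0.004, -2.823]
force: [0.3, 0.0, -0.5]
width: 0.048
gripper_force: 0.0
t: 9.1
eef_pos: [0.454, 0.2338, 0.1193]
ee_rot: [-3.141, -0.001, -2.827]
force: [0.2, 0.7, 0.6]
width: 0.0479
gripper_force: 0.0
[0.45474032 0.23462041 0.12040804] (np.float64(414.55990247360126), np.float64(216.54179350142988)) (np.float64(412.88018517707457), np.float64(226.58888291280834))
```

View pics/c5.png

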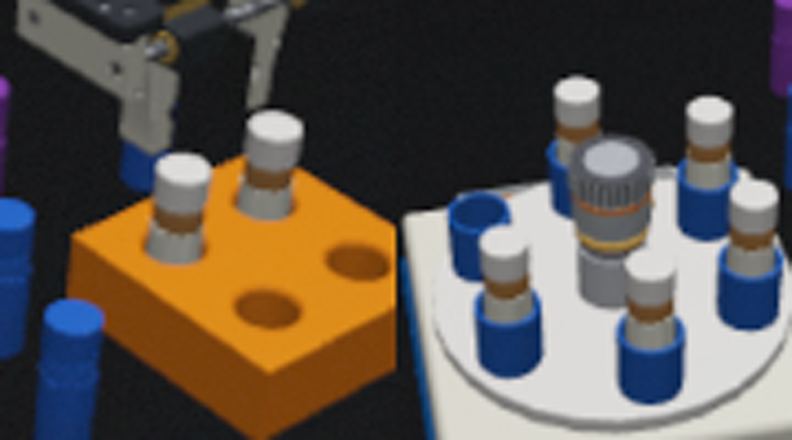

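The view shows the first vial upright in its cup. The open fingers are over the left spare, whose cap is at crop (182,165), and about 2–3 mm to the right of it. I'll nudge in y and grasp.

```bash

python3 -m crank '[{"dx":0,"dy":-0.0025,"dz":-0.015,"twist":0,"grip":0.1},{"dx":0,"dy":-0.0025,"dz":-0.035,"twist":0,"grip":0.1},{"dx":0,"dy":-0.0025,"dz":-0.053,"twist":0,"grip":0.1},{"dx":0,"dy":-0.0025,"dz":-0.053,"twist":0,"grip":0.1},{"dx":0,"dy":-0.0025,"dz":-0.053,"twist":0,"grip":-0.6}]'
python3 -m crank '[{"dx":0,"dy":0,"dz":0,"twist":0,"grip":-0.6},{"dx":0,"dy":0,"dz":0,"twist":0,"grip":-0.6},{"dx":0,"dy":0,"dz":0,"twist":0,"grip":-0.6},{"dx":0,"dy":0,"dz":0,"twist":0,"grip":-0.6},{"dx":0,"dy":0,"dz":0.003,"twist":0,"grip":-0.6}]'
python3 -m crank '[{"dx":0,"dy":0,"dz":0.03,"twist":0,"grip":-0.6},{"dx":0,"dy":0,"dz":0.065,"twist":0,"grip":-0.6},{"dx":0,"dy":0,"dz":0.1,"twist":0,"grip":-0.6},{"dx":0,"dy":0,"dz":0.14,"twist":0,"grip":-0.6},{"dx":0,"dy":0,"dz":0.18,"twist":0,"grip":-0.6}]'
```

```text
t: 9.62
eef_pos: [0.4541, 0.2318, 0.0665]
ee_rot: [-3.141, 0.0, -2.827]
force: [0.2, -0.3, 0.3]
width: 0.0456
gripper_force: 0.0
t: 10.03
eef_pos: [0.4537, 0.2319, 0.0689]
ee_rot: [3.141, 0.0, -2.827]
force: [0.7, 0.4, -0.3]
width: 0.0274
gripper_force: 15.0
t: 10.45
eef_pos: [0.4529, 0.2312, 0.2505]
ee_rot: [-3.141, -0.001, -2.827]
force: [1.6, 1.4, -0.9]
width: 0.0274
gripper_force: 15.0
```

```bash

python3 -m crank '[{"dx":0.0085,"dy":-0.035,"dz":0,"twist":0,"grip":-0.6},{"dx":0.017,"dy":-0.07,"dz":0,"twist":0,"grip":-0.6},{"dx":0.0255,"dy":-0.105,"dz":0,"twist":0,"grip":-0.6},{"dx":0.034,"dy":-0.14,"dz":0,"twist":0,"grip":-0.6},{"dx":0.0425,"dy":-0.176,"dz":0,"twist":0,"grip":-0.6}]'
python3 -m crank '[{"dx":0.0085,"dy":-0.036,"dz":0,"twist":0,"grip":-0.6},{"dx":0.017,"dy":-0.072,"dz":0,"twist":0,"grip":-0.6},{"dx":0.0255,"dy":-0.108,"dz":0,"twist":0,"grip":-0.6},{"dx":0.035,"dy":-0.144,"dz":0,"twist":0,"grip":-0.6},{"dx":0.043,"dy":-0.1763,"dz":0,"twist":0,"grip":-0.6}]'
python3 -m crank '[{"dx":0,"dy":0,"dz":-0.025,"twist":0,"grip":-0.6},{"dx":0,"dy":0,"dz":-0.05,"twist":0,"grip":-0.6},{"dx":0,"dy":0,"dz":-0.065,"twist":0,"grip":-0.6},{"dx":0,"dy":0,"dz":-0.073,"twist":0,"grip":-0.6},{"dx":0,"dy":0,"dz":-0.073,"twist":0,"grip":-0.6}]'
python3 - <<'E'
from h import *
cv2.imwrite("pics/scene5.png",arm.grab_frame("scene")[...,::-1])
a=cv2.imread("pics/scene5.png")[225:305,235:315]
cv2.imwrite("pics/c6.png",cv2.resize(a,None,fx=7,fy=7,interpolation=cv2.INTER_CUBIC))
p=arm.get_state()["eef_pos"];b=np.array(proj("scene",[p[0],p[1],p[2]-.058]));c=np.array(proj("scene",[.535,-.1203,.109]))
print(p,(b-[235,225])*7,(c-[235,225])*7)
E
```

```text
t: 10.87
eef_pos: [0.4958, 0.0543, 0.249]
ee_rot: [3.141, 0.0, -2.826]
force: [0.7, 0.8, -0.8]
width: 0.0274
gripper_force: 15.0
t: 11.28
eef_pos: [0.539, -0.1226, 0.2488]
ee_rot: [3.142, -0.0, -2.827]
force: [0.4, 0.5, -0.4]
width: 0.0272
gripper_force: 15.0
t: 11.7
eef_pos: [0.5379, -0.1205, 0.1738]
ee_rot: [3.14, -0.003, -2.827]
force: [-0.3, -0.7, -0.2]
width: 0.0278
gripper_force: 15.0
[ 0.53880996 -0.12050067  0.17536402] [225.4638769  337.70915352] [224.50272715 352.7132678 ]
```

View pics/c6.png

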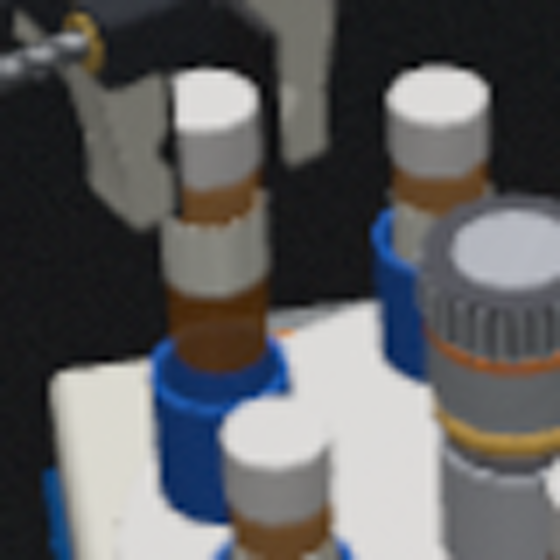

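The vial's bottom edge is at crop (220,372) and the cup rim is centred at about (220,369). It is laterally aligned but about 4 mm short in x.

```bash

python3 -m crank '[{"dx":0.004,"dy":-0.001,"dz":0,"twist":0,"grip":-0.6},{"dx":0.004,"dy":-0.001,"dz":-0.004,"twist":0,"grip":-0.6},{"dx":0.004,"dy":-0.001,"dz":-0.008,"twist":0,"grip":-0.6},{"dx":0.004,"dy":-0.001,"dz":-0.012,"twist":0,"grip":-0.6},{"dx":0.004,"dy":-0.001,"dz":-0.014,"twist":0,"grip":-0.6}]'
python3 -m crank '[{"dx":0,"dy":0,"dz":-0.003,"twist":0,"grip":-0.6},{"dx":0,"dy":0,"dz":-0.007,"twist":0,"grip":-0.6},{"dx":0,"dy":0,"dz":-0.01,"twist":0,"grip":-0.6},{"dx":0,"dy":0,"dz":-0.013,"twist":0,"grip":-0.6},{"dx":0,"dy":0,"dz":-0.013,"twist":0,"grip":-0.6}]'
```

```text
t: 12.17
eef_pos: [0.5453, -0.122, 0.1646]
ee_rot: [-3.138, 0.005, -2.825]
force: [-2.7, 1.0, 21.8]
width: 0.0274
gripper_force: 15.0
t: 12.58
eef_pos: [0.5452, -0.1219, 0.1518]
ee_rot: [-3.139, 0.005, -2.825]
force: [-3.5, 0.5, 17.6]
width: 0.0276
gripper_force: 15.0
```

```bash
python3 - <<'E'
from h import *
cv2.imwrite("pics/scene6.png",arm.grab_frame("scene")[...,::-1])
for f in("pics/scene5.png","pics/scene6.png"):
    h=cv2.cvtColor(cv2.imread(f),cv2.COLOR_BGR2HSV)[225:305,235:315]
    H,S,V=[h[...,i].astype(int) for i in range(3)]
    L=np.full(H.shape,'.');L[(S<60)&(V>110)]='w';L[(H>5)&(H<25)&(S>90)]='a';L[(H>100)&(H<130)&(S>120)&(V>60)]='b'
    for r in range(6,66):print(r,''.join(L[r,16:50]))
    print()
E
```

```text
6 .........................wwwww....
7 .........................wwwww....
8 .........................wwwww....
9 .........................wwwww....
10 ..........wwwwwwww.......wwwww....
11 .........wwwwwwwwwww.....wwwww....
12 .....ww..wwwwwwwwwwww...wwwww.....
13 ...wwww..wwwwwwwwwwww...wwwww.....
14 wwwwwww..wwwwwwwwwwww...wwwwww....
15 wwwwwww..wwwwwwwwwwww...wwwwww....
16 wwwwwww..wwwwwwwwwwww...wwwwww....
17 wwwwwww..wwwwwwwwwww.....wwwww....
18 wwwwwww..wwwwwwwwwww.....wwwww....
19 wwwwww....wwwwwwwwww......wwww....
20 .wwwww....wwwwwwwwww......wwww....
21 ..wwww....wwwwwwwwww......ww......
22 .wwwww....wwwwwwwwww..............
23 ..wwww....wwwwwwwwww..............
24 ..wwwww....wwwwwwww..a............
25 ...wwwww...wwwwwww.aaa............
26 ...wwwww...wwwwww.aaaa............
27 ..wwwwww..aa..aaaaaaa.............
28 w..wwwww..aaaaaaaaaaa.............
29 .w.wwwww..aaaaaaaaaa..............
30 ...wwww...aaaaaaaaa.w.............
31 ..........aaaaaaa..ww.............
32 ........wwww....wwwww.............
33 ........wwwwwwwwwwwww.............
34 ........wwwwwwwwwwwww.............
35
[... 2752 characters left out ...]
aaaaw.aawwwwwwww
48 .......b.aaaaaaaaaaaaa.wwwwwwwwwww
49 ......bbbaaaaaaaaaaaaa.bwwwwwwwwww
50 .....bbbbaaaaaaaaaaaaa.b.wwwwwwwww
51 ....w.bbb.aaaaaaaaaaaa.bbwwwwwwwww
52 wwwwwwbbb.aaaaaaaaaaaaabbwwwwwwwww
53 wwwww.bbb.aaaaaaaaaaaaabbwwwwwwwww
54 wwwww.bbb.aaaaaaaaaaaa.bbwwwwwwwww
55 wwwwwwbbb.aaaaaaaaaaa.bbbwwwwwwwww
56 wwwwwwbbbb.aaaaaaaaa....wwwwwwwwww
57 wwwwwwbbbbbb.aaaa.wwwwwwwwwwwwwwww
58 wwwwwwbbbbbbbbbbb.wwwwwwwwwwwwwwww
59 wwwwwwbbbbbbbbbbwwwwwwwwwwwwwwwwww
60 wwwwww.bbbbbbbbbwwwwwwwwwwwwwwwwww
61 wwwwww.bbbbbbbbwwwwwwwwwwwwwwwwwww
62 wwwwww.bbbbbbbbwwwwwwwwwwwwwwwwwww
63 wwwwww.bbbbbbbb.wwwwwwwwwwwwwwwwww
64 wwwwwwwbbbbbbbb.wwwwwwwwwwwwwwwwww
65 wwwwwwwbbbbbbbbbwwwwwwwwwwwwwwwwww
```

```bash
python3 - <<'E'
from h import *
for f in("scene0","scene5","scene6"):
    a=cv2.imread(f"pics/{f}.png")[225:305,235:315]
    print(f)
    for c in(26,29,32):print(c,"blue",a[44:64,c,0].tolist(),"red",a[44:64,c,2].tolist())
    for r in(50,53):print("row",r,"blue",a[r,20:42,0].tolist(),"red",a[r,20:42,2].tolist())
E
python3 - <<'E'
from h import *
s=arm.get_state();print(s["eef_pos"],s["force"],s["moment"])
E
```

```text
scene0
26 blue [25, 26, 102, 167, 146, 108, 98, 97, 96, 97, 97, 96, 104, 163, 141, 106, 100, 99, 100, 100] red [24, 25, 79, 99, 60, 22, 19, 16, 16, 19, 18, 18, 17, 27, 24, 18, 16, 15, 19, 19]
29 blue [25, 45, 165, 137, 100, 101, 100, 101, 102, 101, 101, 101, 100, 119, 162, 131, 103, 104, 104, 103] red [22, 43, 60, 38, 18, 16, 16, 17, 20, 18, 17, 19, 14, 24, 30, 24, 20, 21, 21, 18]
32 blue [23, 78, 161, 133, 102, 104, 104, 104, 104, 104, 103, 103, 104, 132, 155, 125, 103, 103, 102, 103] red [21, 75, 56, 24, 16, 17, 18, 21, 23, 19, 16, 17, 20, 26, 31, 24, 16, 18, 17, 18]
row 50 blue [25, 82, 158, 154, 113, 97, 98, 97, 98, 100, 103, 104, 104, 103, 104, 100, 100, 98, 100, 150, 193, 213] red [21, 25, 32, 30, 24, 18, 19, 16, 15, 16, 18, 17, 18, 19, 19, 14, 18, 16, 15, 26, 125, 202]
row 53 blue [194, 187, 157, 109, 98, 96, 97, 98, 99, 101, 103, 104, 104, 104, 102, 100, 101, 98, 96, 138, 163, 184] red [204, 141, 30, 15, 20, 14, 19, 18, 17, 18, 18, 19, 19, 19, 18, 13, 21, 18, 20, 25, 32, 159]
scene5
26 blue [11, 13, 24, 32, 28, 22, 22, 46, 87, 98, 96, 97, 104, 164, 141, 106, 101, 101, 101, 99
[... 1249 characters left out ...]
ue [126, 127, 92, 45, 25, 26, 24, 24, 22, 24, 24, 26, 23, 27, 142, 168, 190, 201, 203, 196] red [133, 134, 111, 84, 74, 76, 75, 75, 75, 74, 75, 76, 74, 74, 50, 138, 186, 201, 203, 196]
row 50 blue [25, 82, 158, 154, 97, 37, 19, 22, 23, 24, 24, 22, 24, 26, 24, 22, 23, 24, 57, 146, 193, 213] red [21, 26, 34, 28, 40, 63, 71, 74, 75, 77, 76, 74, 75, 74, 74, 73, 74, 76, 60, 40, 125, 202]
row 53 blue [195, 187, 157, 110, 84, 50, 20, 24, 22, 22, 22, 27, 24, 26, 24, 22, 25, 23, 37, 131, 163, 184] red [205, 141, 27, 19, 26, 59, 70, 73, 74, 75, 74, 77, 74, 74, 73, 74, 75, 76, 67, 42, 33, 159]
[ 0.54520336 -0.12188616  0.15178632] [-3.57535745 -0.22609186 17.04043432] [0.09571553 1.03024428 0.01074231]
```

Measured numerically, the vial's front edge sits on the front rim, about 3 mm too far in x. I'll unload, shift back and retry.

```bash

python3 -m crank '[{"dx":0,"dy":0,"dz":0.006,"twist":0,"grip":-0.6},{"dx":0,"dy":0,"dz":0.008,"twist":0,"grip":-0.6},{"dx":-0.001,"dy":0,"dz":0.008,"twist":0,"grip":-0.6},{"dx":-0.002,"dy":0,"dz":0.008,"twist":0,"grip":-0.6},{"dx":-0.002,"dy":0,"dz":0.008,"twist":0,"grip":-0.6}]'
python3 - <<'E'
from h import *
cv2.imwrite("pics/scene7.png",arm.grab_frame("scene")[...,::-1])
a=cv2.imread("pics/scene7.png")[225:305,235:315]
for c in(26,29,32):print(c,"red",a[44:64,c,2].tolist())
for r in(46,50,53):print("row",r,"red",a[r,20:42,2].tolist())
E
```

```text
t: 13.05
eef_pos: [0.5406, -0.1215, 0.156]
ee_rot: [3.141, -0.001, -2.827]
force: [-0.4, 0.2, -0.3]
width: 0.0276
gripper_force: 15.0
26 red [73, 72, 78, 80, 75, 72, 72, 72, 71, 57, 30, 17, 15, 30, 28, 21, 17, 19, 17, 17]
29 red [80, 77, 79, 77, 76, 76, 76, 76, 76, 75, 59, 31, 18, 19, 30, 26, 20, 17, 19, 17]
32 red [73, 79, 76, 74, 72, 75, 73, 73, 72, 73, 56, 31, 21, 25, 33, 138, 186, 200, 202, 196]
row 46 red [22, 21, 22, 35, 60, 74, 78, 80, 80, 79, 79, 77, 76, 78, 80, 81, 84, 98, 128, 140, 140, 139]
row 50 red [25, 25, 35, 31, 56, 70, 72, 74, 76, 76, 75, 74, 73, 72, 73, 72, 73, 73, 48, 28, 125, 203]
row 53 red [205, 142, 29, 20, 19, 37, 57, 69, 76, 75, 76, 77, 73, 71, 69, 61, 40, 22, 15, 25, 31, 159]
```

```bash

python3 -m crank '[{"dx":0,"dy":0,"dz":-0.003,"twist":0,"grip":-0.6},{"dx":0,"dy":0,"dz":-0.006,"twist":0,"grip":-0.6},{"dx":0,"dy":0,"dz":-0.009,"twist":0,"grip":-0.6},{"dx":0,"dy":0,"dz":-0.012,"twist":0,"grip":-0.6},{"dx":0,"dy":0,"dz":-0.012,"twist":0,"grip":-0.6}]'
```

```text
t: 13.52
eef_pos: [0.5406, -0.1215, 0.1436]
ee_rot: [3.141, -0.001, -2.827]
force: [-0.0, -0.4, -0.5]
width: 0.0276
gripper_force: 15.0
```

```bash

python3 -m crank '[{"dx":0,"dy":0,"dz":-0.005,"twist":0,"grip":-0.6},{"dx":0,"dy":0,"dz":-0.011,"twist":0,"grip":-0.6},{"dx":0,"dy":0,"dz":-0.017,"twist":0,"grip":-0.6},{"dx":0,"dy":0,"dz":-0.023,"twist":0,"grip":-0.6},{"dx":0,"dy":0,"dz":-0.025,"twist":0,"grip":-0.6}]'
python3 -m crank '[{"dx":0,"dy":0,"dz":-0.001,"twist":0,"grip":-0.6},{"dx":0,"dy":0,"dz":-0.002,"twist":0,"grip":-0.6},{"dx":0,"dy":0,"dz":-0.002,"twist":0,"grip":0.1},{"dx":0,"dy":0,"dz":-0.002,"twist":0,"grip":0.1},{"dx":0,"dy":0,"dz":-0.002,"twist":0,"grip":0.1}]'
```

```text
t: 13.93
eef_pos: [0.5404, -0.1215, 0.1181]
ee_rot: [3.141, -0.002, -2.827]
force: [-0.3, 0.7, -0.2]
width: 0.0277
gripper_force: 15.0
t: 14.35
eef_pos: [0.5413, -0.1215, 0.1179]
ee_rot: [-3.141, 0.001, -2.827]
force: [1.0, 0.2, -0.4]
width: 0.0422
gripper_force: 0.0
```

```bash

python3 -m crank '[{"dx":0,"dy":0,"dz":0.01,"twist":0,"grip":0.1},{"dx":0,"dy":0,"dz":0.035,"twist":0,"grip":0.1},{"dx":0,"dy":0,"dz":0.065,"twist":0,"grip":0.1},{"dx":0,"dy":0,"dz":0.1,"twist":0,"grip":0.5},{"dx":0.01,"dy":0.02,"dz":0.1,"twist":0,"grip":0.55}]'
python3 -m crank '[{"dx":0.015,"dy":0.025,"dz":0,"twist":7,"grip":0.55},{"dx":0.032,"dy":0.0515,"dz":0,"twist":14,"grip":0.55},{"dx":0.032,"dy":0.0515,"dz":-0.005,"twist":21,"grip":0.55},{"dx":0.032,"dy":0.0515,"dz":-0.01,"twist":28,"grip":0.55},{"dx":0.032,"dy":0.0515,"dz":-0.01,"twist":35,"grip":0.55}]'
python3 - <<'E'
from h import *
for n in("scene","top"):
    cv2.imwrite(f"pics/{n}8.png",arm.grab_frame(n)[...,::-1])
s=arm.get_state();print(s["q"],s["eef_pos"])
E
```

```text
t: 14.77
eef_pos: [0.5535, -0.1036, 0.226]
ee_rot: [-3.137, 0.01, -2.827]
force: [2.2, 0.2, 1.6]
width: 0.0563
gripper_force: 0.0
t: 15.18
eef_pos: [0.5829, -0.0494, 0.2074]
ee_rot: [3.141, -0.0, -2.209]
force: [-0.8, 0.4, -1.2]
width: 0.0674
gripper_force: 0.0
[ 2.48649528e-01  2.24893496e-01 -2.18868455e-01  1.62633704e-04
 -1.12680871e+00 -8.91113386e-01] [ 0.58316307 -0.04987576  0.20819555]
```

```bash

python3 -m crank '[{"dx":0,"dy":0,"dz":0,"twist":7,"grip":0.55},{"dx":0,"dy":0,"dz":0,"twist":14,"grip":0.55},{"dx":0,"dy":0,"dz":0,"twist":21,"grip":0.55},{"dx":0,"dy":0,"dz":-0.01,"twist":28,"grip":0.55},{"dx":0,"dy":0,"dz":-0.02,"twist":35,"grip":0.55}]'
python3 -m crank '[{"dx":0,"dy":0,"dz":-0.015,"twist":2,"grip":0.55},{"dx":0,"dy":0,"dz":-0.03,"twist":2,"grip":0.55},{"dx":0,"dy":0,"dz":-0.042,"twist":2,"grip":0.55},{"dx":0,"dy":0,"dz":-0.049,"twist":2,"grip":0.55},{"dx":0,"dy":0,"dz":-0.049,"twist":2,"grip":0.55}]'
python3 -m crank '[{"dx":0,"dy":0,"dz":0,"twist":0,"grip":-0.1},{"dx":0,"dy":0,"dz":0,"twist":0,"grip":-0.1},{"dx":0,"dy":0,"dz":0,"twist":0,"grip":-0.1},{"dx":0,"dy":0,"dz":0,"twist":0,"grip":-0.1},{"dx":0,"dy":0,"dz":0,"twist":0,"grip":-0.1}]' 6
python3 -c "
from station import arm
s=arm.get_state();print(s['force'],s['moment'],s['eef_pos'])"
```

```text
t: 15.7
eef_pos: [0.5837, -0.0501, 0.1889]
ee_rot: [-3.139, 0.0, -1.604]
force: [-0.0, -1.0, -0.5]
width: 0.0677
gripper_force: 0.0
t: 16.12
eef_pos: [0.5824, -0.0502, 0.1376]
ee_rot: [3.14, -0.0, -1.573]
force: [-0.9, -0.3, -0.2]
width: 0.0681
gripper_force: 0.0
t: 16.53
eef_pos: [0.5837, -0.05, 0.1395]
ee_rot: [-3.14, 0.0, -1.57]
force: [-0.4, -0.2, 3.8]
width: 0.0498
gripper_force: 6.0
[-0.38892139 -0.15346866  3.80687064] [ 0.05793375  0.09747585 -0.00602243] [ 0.5837194  -0.0499695   0.13945859]
```

```bash

python3 -m crank '[{"dx":0,"dy":0,"dz":0,"twist":0,"grip":-0.1},{"dx":0,"dy":0,"dz":0,"twist":0,"grip":-0.1},{"dx":0,"dy":0,"dz":-0.001,"twist":0,"grip":-0.1},{"dx":0,"dy":0,"dz":-0.001,"twist":0,"grip":-0.1},{"dx":0,"dy":0,"dz":-0.001,"twist":0,"grip":-0.1}]' 30
python3 -m crank '[{"dx":0,"dy":0,"dz":0,"twist":-2,"grip":-0.1},{"dx":0,"dy":0,"dz":0,"twist":-4,"grip":-0.1},{"dx":0,"dy":0,"dz":0,"twist":-6,"grip":-0.1},{"dx":0,"dy":0,"dz":0,"twist":-8,"grip":-0.1},{"dx":0,"dy":0,"dz":0,"twist":-10,"grip":-0.1}]'
python3 -c "
from station import arm
s=arm.get_state();print(s['force'],s['moment'],s['eef_pos'])"
```

```text
t: 16.95
eef_pos: [0.5837, -0.0501, 0.1393]
ee_rot: [-3.14, -0.0, -1.57]
force: [-2.6, 1.0, 12.6]
width: 0.0495
gripper_force: 30.0
t: 17.37
eef_pos: [0.5845, -0.0501, 0.1393]
ee_rot: [-3.138, 0.0, -1.745]
force: [-0.0, 0.4, 8.8]
width: 0.049
gripper_force: 30.0
[-7.54609458e-03  3.87022227e-01  8.76669082e+00] [-0.15988426  0.17633772  0.09433393] [ 0.58447803 -0.05014014  0.13930321]
```

```bash

python3 -m crank '[{"dx":0,"dy":0,"dz":0,"twist":-2,"grip":-0.1},{"dx":0,"dy":0,"dz":0,"twist":-4,"grip":-0.1},{"dx":0,"dy":0,"dz":0,"twist":-6,"grip":-0.1},{"dx":0,"dy":0,"dz":0,"twist":-8,"grip":-0.1},{"dx":0,"dy":0,"dz":0,"twist":-10,"grip":-0.1}]'
python3 -c "
from station import arm
s=arm.get_state();print(s['force'],s['moment'],s['eef_pos'])"
```

```text
t: 17.78
eef_pos: [0.5845, -0.0501, 0.1393]
ee_rot: [-3.138, 0.001, -1.92]
force: [-0.3, -0.5, 9.4]
width: 0.0495
gripper_force: 30.0
[-0.29307975 -0.54185391  9.42882999] [-0.17193493  0.20135319  0.09044305] [ 0.58450727 -0.05012716  0.13929229]
```

```bash

python3 -m crank '[{"dx":0,"dy":0,"dz":0,"twist":-2,"grip":-0.1},{"dx":0,"dy":0,"dz":0,"twist":-4,"grip":-0.1},{"dx":0,"dy":0,"dz":0,"twist":-6,"grip":-0.1},{"dx":0,"dy":0,"dz":0,"twist":-8,"grip":-0.1},{"dx":0,"dy":0,"dz":0,"twist":-10,"grip":-0.1}]'
python3 -c "
from station import arm
s=arm.get_state();print(s['force'],s['moment'],s['eef_pos'])"
```

```text
t: 18.2
eef_pos: [0.5845, -0.0501, 0.1393]
ee_rot: [-3.139, 0.001, -2.095]
force: [0.2, -0.6, 10.1]
width: 0.0496
gripper_force: 30.0
[ 0.1649721  -0.58767141 10.06414966] [-0.14763956  0.08459841  0.06379439] [ 0.58452735 -0.05013633  0.13931618]
```

```bash

python3 -m crank '[{"dx":0,"dy":0,"dz":0,"twist":-2,"grip":-0.1},{"dx":0,"dy":0,"dz":0,"twist":-4,"grip":-0.1},{"dx":0,"dy":0,"dz":0,"twist":-6,"grip":-0.1},{"dx":0,"dy":0,"dz":0,"twist":-8,"grip":-0.1},{"dx":0,"dy":0,"dz":0,"twist":-10,"grip":-0.1}]'
python3 -c "
from station import arm
s=arm.get_state();print(s['force'],s['moment'],s['eef_pos'])"
```

```text
t: 18.62
eef_pos: [0.5849, -0.0501, 0.1392]
ee_rot: [-3.138, 0.002, -2.269]
force: [2.3, -0.5, 5.7]
width: 0.0495
gripper_force: 30.0
[ 2.34543113 -0.53007601  5.66760297] [-0.38181437 -0.7852523   0.01839054] [ 0.58487263 -0.05013564  0.13916577]
```

```bash

python3 -m crank '[{"dx":0,"dy":0,"dz":0,"twist":-2,"grip":-0.1},{"dx":0,"dy":0,"dz":0,"twist":-4,"grip":-0.1},{"dx":0,"dy":0,"dz":0,"twist":-6,"grip":-0.1},{"dx":0,"dy":0,"dz":0,"twist":-8,"grip":-0.1},{"dx":0,"dy":0,"dz":0,"twist":-10,"grip":-0.1}]'
python3 -c "
from station import arm
s=arm.get_state();print(s['force'],s['moment'],s['eef_pos'])"
```

```text
t: 19.03
eef_pos: [0.5833, -0.05, 0.1375]
ee_rot: [-3.141, 0.0, -2.445]
force: [0.7, 1.1, -1.4]
width: 0.0492
gripper_force: 30.0
[ 0.70912618  1.06900957 -1.37215836] [-0.19454417 -0.24083973  0.0341051 ] [ 0.58326894 -0.05004421  0.1375182 ]
```

The collar has dropped in at about 45° of turn: z fell and the downward reaction went to zero. Now I'll push it down.

```bash

python3 -m crank '[{"dx":0,"dy":0,"dz":-0.001,"twist":0,"grip":-0.1},{"dx":0,"dy":0,"dz":-0.002,"twist":0,"grip":-0.1},{"dx":0,"dy":0,"dz":-0.003,"twist":0,"grip":-0.1},{"dx":0,"dy":0,"dz":-0.0035,"twist":0,"grip":-0.1},{"dx":0,"dy":0,"dz":-0.0035,"twist":0,"grip":-0.1}]'
python3 -c "
from station import arm
s=arm.get_state();print(s['force'],s['moment'],s['eef_pos'])"
```

```text
t: 19.45
eef_pos: [0.5834, -0.0501, 0.1342]
ee_rot: [-3.141, 0.0, -2.442]
force: [1.9, -1.7, 2.2]
width: 0.0497
gripper_force: 30.0
[ 1.87744913 -1.68792233  2.17142721] [-0.67706143 -0.53385907 -0.03742167] [ 0.58338007 -0.05011947  0.13423237]
```

```bash

python3 -m crank '[{"dx":0,"dy":0,"dz":-0.001,"twist":0,"grip":-0.1},{"dx":0,"dy":0,"dz":-0.002,"twist":0,"grip":-0.1},{"dx":0,"dy":0,"dz":-0.003,"twist":0,"grip":-0.1},{"dx":0,"dy":0,"dz":-0.004,"twist":0,"grip":-0.1},{"dx":0,"dy":0,"dz":-0.005,"twist":0,"grip":-0.1}]' 40
python3 -c "
from station import arm
s=arm.get_state();print(s['force'],s['moment'],s['eef_pos'])"
```

```text
t: 19.87
eef_pos: [0.5834, -0.0501, 0.1296]
ee_rot: [-3.141, 0.0, -2.442]
force: [-0.9, -0.2, 15.1]
width: 0.0492
gripper_force: 40.0
[-0.93695178 -0.23655296 15.05821939] [-0.0897809   0.55027439 -0.02634426] [ 0.58344502 -0.05010729  0.12956796]
```

```bash

python3 -m crank '[{"dx":0,"dy":0,"dz":-0.0005,"twist":0,"grip":-0.1},{"dx":0,"dy":0,"dz":-0.001,"twist":0,"grip":-0.1},{"dx":0,"dy":0,"dz":-0.001,"twist":0,"grip":-0.1},{"dx":0,"dy":0,"dz":-0.001,"twist":0,"grip":-0.1},{"dx":0,"dy":0,"dz":-0.001,"twist":0,"grip":-0.1}]'
python3 -c "
from station import arm
s=arm.get_state();print(s['force'],s['moment'],s['eef_pos'])"
```

```text
t: 20.28
eef_pos: [0.5834, -0.0501, 0.1296]
ee_rot: [-3.141, 0.001, -2.442]
force: [-3.4, -0.8, 13.1]
width: 0.0491
gripper_force: 40.0
[-3.44461761 -0.82463742 13.14480451] [-0.23326451  1.20832344 -0.00984144] [ 0.58344933 -0.05008146  0.12955113]
```

```bash

python3 -m crank '[{"dx":0,"dy":0,"dz":-0.0005,"twist":0,"grip":-0.1},{"dx":0,"dy":0,"dz":-0.001,"twist":0,"grip":-0.1},{"dx":0,"dy":0,"dz":-0.001,"twist":0,"grip":-0.1},{"dx":0,"dy":0,"dz":-0.001,"twist":0,"grip":-0.1},{"dx":0,"dy":0,"dz":-0.001,"twist":0,"grip":-0.1}]'
python3 - <<'E'
from h import *
im=arm.grab_frame("scene")[...,::-1];cv2.imwrite("pics/scene9.png",im)
cv2.imwrite("pics/c9.png",cv2.resize(im[200:380,220:480],None,fx=3,fy=3))
s=arm.get_state();print(s['force'],s['moment'],s['eef_pos'])
E
```

```text
t: 20.7
eef_pos: [0.5835, -0.0501, 0.1295]
ee_rot: [-3.14, 0.001, -2.442]
force: [-6.1, 0.9, 19.0]
width: 0.0493
gripper_force: 40.0
[-6.21048273  0.60005374 20.16953978] [ 0.17703882  2.25996687 -0.06961305] [ 0.58351208 -0.05008839  0.12946883]
```

View pics/c9.png

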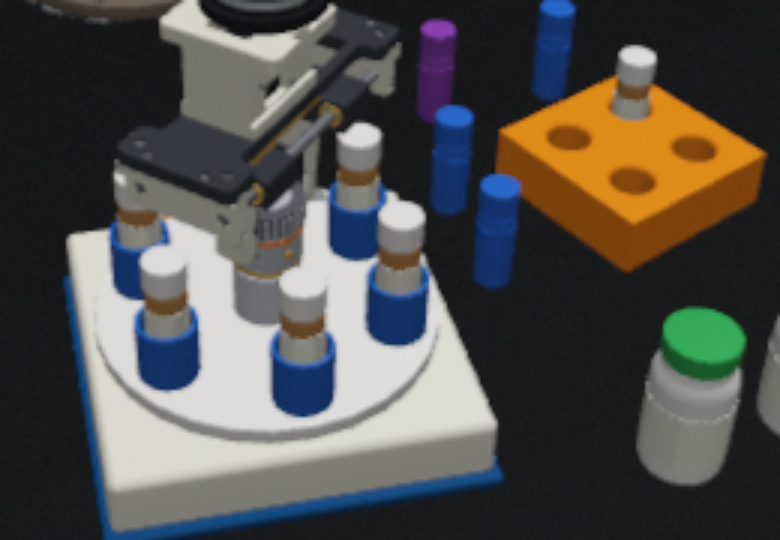

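The picture shows vials standing upright in all the visible places and one spare left in the rack at (635,80). The collar is held down at (270,240), and the measured stop at 20 N is solid. Handing in.

```bash
python3 -c "
from station import arm
print(arm.job_done())"
```

```text
the job is handed in; nothing more can be done
None
```

I put a spare vial in each of the two empty places, turned the collar about 45° clockwise until it dropped over the pins, and pushed it home; the gripper is still holding it against its stop at about 20 N. The second vial briefly caught its cup's rim at about 22 N before I corrected it, and the job was handed in at about 21 s.

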